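# Open the full filter pot at the polishing bench

### The job

The dust filter under the blue-handled cover is due for a change. Twist that cover about a quarter turn counter-clockwise (seen from above) until its lugs stand in the open notches of the rim, lift it straight off, and lay it flat, handle up, in the yellow tray without dropping it. Leave the identical pot with the red-handled cover closed and as it is.

Things in the scene. Friction and masses are not known exactly. Their poses are not given: they have to be found in the camera images.
- cover: The cover to take off: white disc, 76 mm across, 12 thick, with a blue bar handle across its top (64 long, 16 wide, 32 high; bar top 44 mm above the underside) and two flat lugs under the bar's ends, 16 wide, 6 thick, reaching 50 mm from the axis. 0.18 kg, loose; starts locked, turns with light friction between firm stops. Origin: centre of underside; x along the bar and lugs, z up.
- pot: Its pot: fixed, round, white, 140 mm across. Origin: centre of underside. Cover's seat is 60 mm up; grey rim 124 mm across, top 73 mm up, 4 mm play round the cover. Cover x relative to pot x, counter-clockwise from above: 0 to 9 degrees = locked, lugs under ledges; 64 to 88 (best 76) = lugs in the two green-marked notches, lifts straight up freely; stop at about 90.
- tray: Yellow shallow square tray fixed on the bench, 170 mm outside, 160 mm inside, walls 16 mm high, floor 5 mm thick. Origin: centre of its underside, axes along its sides, z up.
- red_bar_end (a point): On the second, identical pot, whose cover has a red bar: the top of one end of that red bar, 32 mm from the cover's axis and 104 mm above the bench. Its x axis runs along the red bar, outward from the cover's axis. Leave this pot closed.

How it is judged:
By the outcome, as a careful person would: the job done as asked, in the order asked, and still so for the second after the job is handed in, with the robot touching nothing.
It also fails if it takes over 48 s, if anything falls off the work surface, if the arm or the gripper's body presses on something with over 40 N, if the wrist force passes 120 N, or if a joint passes its speed limit or range.

### The arm

A 6-joint arm with a two-finger parallel gripper is mounted at the origin on the work surface. World frame = base frame: x ahead of the robot, y to its left, z up, the work surface at z = 0. Lengths are in mm, angles in rad, forces in N, time in s.
With the tool pointing down it reaches from about 400 to 825 mm from the base axis. Payload 7 kg.
Tool frame: the origin (TCP) lies at the very end of the fingers, on their centre line; the grasp point (between the pads) lies 19 mm behind it; z points along the fingers, y is the line along which they close (so a half turn about z gives the same grasp; the last joint's range is limited). The gripper opens to 88 mm and grips with 3 to 60 N. Pads are 19 mm wide; open, the fingers measure 130 mm over their backs; the gripper's body (78 mm by 193 mm) begins 47 mm behind the grasp point.
Start: joints at [-0.823, 0.359, 0.012, 0, -1.224, -0.288], TCP at [299.515, -604.885, 226.561] pointing down, gripper open.
Joint ranges: [-3.07, 3.07], [-1.43, 2.12], [-1.02, 1.25], [-3.03, 1.67], [-3.05, -0], [-3.03, 3.03]. Speed limits (rad/s): [2.39, 2.39, 3.01, 3.14, 3.14, 3.14].

### API

Orientations are given as a unit quaternion [x, y, z, w].
In Python, from plant import bot gives the robot as it stands. Calls block until the motion is done:
- bot.move_ptp(position, orientation): joint-space move of the TCP to a pose.
- bot.line_to(position, velocity=150, ori=None): straight line of the TCP; ori=None keeps the orientation; velocity is the mean speed in mm/s.
- bot.move_joints(angles): joint-space move.
- bot.move_gripper(opening, force=None): finger opening in mm; force is the grip in N (None keeps the last); returns when the fingers have stopped.
- bot.pause(seconds).
- bot.solve_ik(position, orientation): joint angles nearest the present ones, or None.
- bot.read_state(): the state.
- bot.camera(name): name is "scene" or "top" or "wrist"; returns the picture (400x640x3 uint8, red, green, blue); there is no depth.
- bot.get_calibration(name): a dict with "fx", "fy", "cx", "cy" (pixels), "view" (4x4, takes a point from world to camera coordinates); the wrist camera has in their place "T_tool_cam" (4x4, takes a point from camera to tool coordinates, whose origin is the TCP and whose axes are the flange's). Camera axes: x right, y up, looking along -z (the intrinsics and any distortion apply to the point x, -y, -z); pixel columns grow to the right and rows downward; lengths in mm; the calibration is good to about 2 mm. The wrist camera is an equidistant fisheye: a pixel r from the principal point sees the ray r / f radians off the axis. A picture is of the moment at which its call begins: read the wrist's pose just before it. get_calibration takes no time and is no camera call.
A pose or a line that the arm cannot do raises bot.Unreachable and nothing moves.
- bot.close_job(): hands the job in; it is judged then, once.
The state is a dict: "t": time; "joint_pos": joint angles; "qvel": joint speeds; "tau": joint torques, N m; "tcp_pos": TCP position; "eef_rot": TCP orientation; "contact_force": force on the tool from outside, world axes, zero at the start; "moment": the same for the moment, N m; "width": finger opening in mm; "finger_force": force on a finger pad.
Only numpy, scipy, OpenCV 4.12 (cv2) and the standard library are available. Lean on these libraries where they do the work, as an engineer would, in place of code of your own. Each camera call takes 0.05 s, during which the arm holds its last target. There are 200 camera calls.

## Working session

There is one attempt and no reset: what is moved stays moved. The work goes in short steps, each a Python script; the robot and the scene stay as the last script left them, time stands still between calls to the robot, and variables do not carry over. Pictures are saved under pics/ and viewed, at most 10 in all, crops included, and the job is handed in when it is done.

```bash
ls; mkdir -p pics; python3 - <<'E'
from plant import bot
import cv2
s=bot.read_state();print(s['t'],s['eef_rot'],s['tcp_pos'],s['width'])
for n in("scene","top","wrist"):
    im=bot.camera(n);cv2.imwrite(f"pics/{n}0.png",im[:,:,::-1]);print(n,bot.get_calibration(n))
E
```

```text
pics
0.0 [-2.27806248e-01  9.73706118e-01  8.00214333e-04 -2.61089748e-04] [ 299.27118618 -604.47160229  225.61241412] 87.55362647698524
scene {'fx': 441.9195813517615, 'fy': 441.9195813517615, 'cx': 315.1924166426198, 'cy': 195.26361904153754, 'view': array([[ 8.04616835e-01,  5.93775607e-01, -4.72002306e-03,
        -4.31947397e+02],
       [-3.99757811e-01,  5.47549589e-01,  7.35107570e-01,
         1.37353471e+02],
       [ 4.39073390e-01, -5.89593060e-01,  6.77934054e-01,
        -1.18071478e+03],
       [ 0.00000000e+00,  0.00000000e+00,  0.00000000e+00,
         1.00000000e+00]])}
top {'fx': 397.29535841038626, 'fy': 397.29535841038626, 'cx': 320.5980122862681, 'cy': 192.9435951870882, 'view': array([[-3.14765373e-02, -9.99494006e-01, -4.57809775e-03,
         2.11911201e+01],
       [ 9.79045372e-01, -3.17539158e-02,  2.01151308e-01,
        -5.37376234e+02],
       [-2.01194900e-01,  1.84938124e-03,  9.79549484e-01,
        -9.02062627e+02],
       [ 0.00000000e+00,  0.00000000e+00,  0.00000000e+00,
         1.00000000e+00]])}
wrist {'fx': 309.70691628693146, 'fy': 309.70691628693146, 'cx': 317.1585370807264, 'cy': 204.8195445433705, 'T_tool_cam': array([[ 6.63462689e-04,  9.54974748e-01,  2.96686352e-01,
         8.08395326e+01],
       [ 9.99999588e-01, -4.49594234e-04, -7.89086771e-04,
        -3.24011577e-01],
       [-6.20169467e-04,  2.96686753e-01, -9.54974652e-01,
        -1.57942409e+02],
       [ 0.00000000e+00,  0.00000000e+00,  0.00000000e+00,
         1.00000000e+00]])}
```

View pics/top0.png

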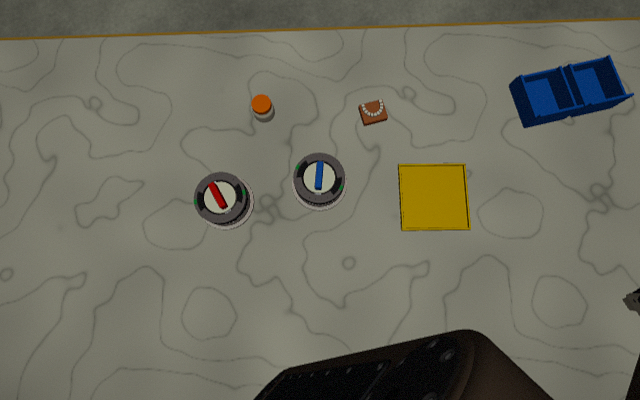

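View pics/scene0.png

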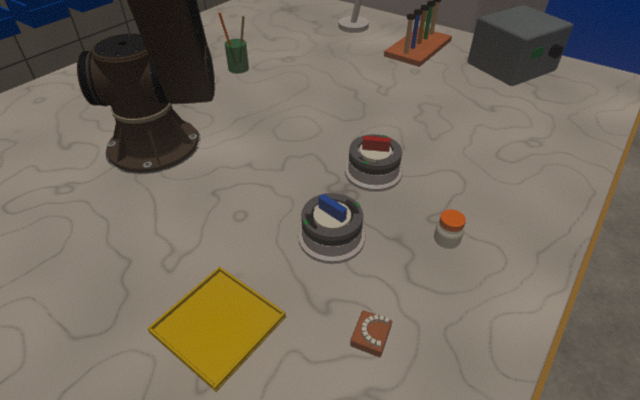

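Top view: blue bar is at about (319,175), red bar at (218,195), and the tray centre at about (434,197). The scene view shows blue at (332,209) and the tray at (218,325).

```bash
cat > h.py <<'E'
import numpy as np, cv2, json
from scipy.spatial.transform import Rotation as Ro
from scipy.optimize import minimize, least_squares
from plant import bot
def quat(yaw): # tool down, tool x at yaw (rad)
    c,s=np.cos(yaw),np.sin(yaw)
    return Ro.from_matrix(np.array([[c,s,0],[s,-c,0],[0,0,-1.]])).as_quat()
def cam(n):  # returns view dict: image, world->cam, calibration
    s=bot.read_state(); c=bot.get_calibration(n); im=bot.camera(n)
    if n=="wrist":
        T=np.eye(4);T[:3,:3]=Ro.from_quat(s['eef_rot']).as_matrix();T[:3,3]=s['tcp_pos']
        V=np.linalg.inv(T@c['T_tool_cam'])
    else: V=c['view']
    return dict(n=n,im=im,V=V,c=c)
def proj(v,P):
    P=np.atleast_2d(P); p=P@v['V'][:3,:3].T+v['V'][:3,3]; p=p*[1,-1,-1]; c=v['c']
    if v['n']=="wrist":
        r=np.hypot(p[:,0],p[:,1]); k=np.arctan2(r,p[:,2])/np.maximum(r,1e-9)
    else: k=1/p[:,2]
    return np.c_[c['fx']*k*p[:,0]+c['cx'],c['fy']*k*p[:,1]+c['cy']]
def ray_z(v,uv,z):
    f=lambda q:(proj(v,[q[0],q[1],z])[0]-uv)
    return least_squares(f,[500,0]).x
def mask(v,col,near=None,rad=70):
    h,s,b=cv2.split(cv2.cvtColor(v['im'],cv2.COLOR_RGB2HSV))
    lo,hi={'blue':(100,130),'yellow':(20,32),'green':(45,85),'red':(172,190)}[col]
    m=((h>=lo)&(h<=hi)|((col=='red')&(h<6)))&(s>120)&(b>40)
    m=m.astype(np.uint8)
    if near is not None:
        k=np.zeros_like(m);cv2.circle(k,tuple(int(round(x)) for x in near),rad,1,-1);m&=k
    return m
BOX=np.array([[x,y,z] for x in(-1,1) for y in(-1,1) for z in(0,1)])
def render(v,p,dim,off=0.):  # p=x,y,ztop,yaw ; box of dim
    q=BOX*[dim[0]/2,dim[1]/2,-dim[2]]
    c,s=np.cos(p[3]),np.sin(p[3]); q=q@np.array([[c,s,0],[-s,c,0],[0,0,1]])+p[:3]
    hull=cv2.convexHull(proj(v,q).astype(np.float32))
    m=np.zeros(v['im'].shape[:2],np.uint8)
    cv2.fillConvexPoly(m,np.round(hull*256).astype(np.int32),255,cv2.LINE_AA,8)
    return m/255.
def fit(vs,ms,p0,dim):
    ms=[cv2.GaussianBlur(m.astype(np.float64),(0,0),1) for m in ms]
    sc=np.array([10,10,10,.2])
    def f(u):
        p=np.array(p0)+u*sc
        return sum(np.abs(cv2.GaussianBlur(render(v,p,dim),(0,0),1)-m).sum()/m.sum() for v,m in zip(vs,ms))
    r=minimize(f,np.zeros(4),method='Nelder-Mead',options=dict(initial_simplex=np.vstack([np.zeros(4),np.eye(4)]),maxiter=600,xatol=1e-3,fatol=1e-5))
    return np.array(p0)+r.x*sc,r.fun
E
python3 - <<'E'
from h import *
t,s=cam("top"),cam("scene")
b0=ray_z(t,[319,175],104);print("blue0",b0)
print("blue",fit([t,s],[mask(t,'blue',(319,175),30),mask(s,'blue',(332,209),30)],[*b0,104,0],(64,16,32)))
y0=ray_z(t,[434,197],16);print("tray0",y0)
print("tray",fit([t,s],[mask(t,'yellow'),mask(s,'yellow')],[*y0,16,0],(170,170,16)))
r0=ray_z(t,[218,195],104)
print("red",fit([t,s],[mask(t,'red',(218,195),30),mask(s,'red',(376,143),30)],[*r0,104,.4],(64,16,32)))
# look from two places, tool x toward the robot
for i,(dx,dy) in enumerate([(70,0),(100,50)]):
    bot.move_ptp([b0[0]+dx,b0[1]+dy,200],quat(np.pi))
    v=cam("wrist");np.save(f"w{i}.npy",v,allow_pickle=True)
    cv2.imwrite(f"pics/w{i}.png",v['im'][:,:,::-1])
    print(bot.read_state()['t'],bot.read_state()['joint_pos'],proj(v,[*b0,104]))
E
```

```text
blue0 [569.92241219   6.45878867]
blue (array([ 5.74376199e+02,  7.88400998e+00,  9.89919327e+01, -2.34794706e-01]), np.float64(2.5496048040515014))
tray0 [ 526.18966297 -278.95786991]
tray (array([ 5.29005630e+02, -2.79196295e+02,  1.11141777e+01, -1.94031086e-02]), np.float64(0.31334208847974615))
red (array([533.53811126, 244.01234279, 101.00760188,   0.58808406]), np.float64(0.7957143131809197))
2.7833 [ 3.13257499e-01  3.18811146e-01 -1.08268578e-01  6.12870990e-05
 -1.14369646e+00 -1.88502413e+00] [[318.33520808 124.59925601]]
3.175 [ 3.73325996e-01  3.71222014e-01 -3.18391129e-02  6.56027752e-07
 -1.16856544e+00 -1.94400158e+00] [[255.1712857   89.00619464]]
```

View pics/w0.png

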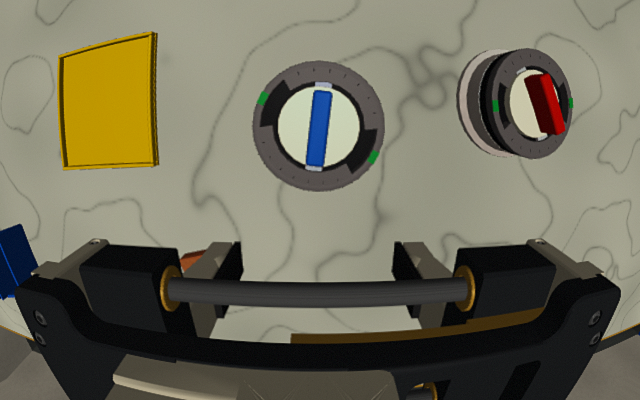

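The wrist view shows the blue bar upright at about (319,128), green notches at (262,98) and (375,158), red pot at (535,103), and the tray on the left. The notches sit about 65–70° counter-clockwise from the bar.

```bash
python3 - <<'E'
from h import *
W=[np.load(f"w{i}.npy",allow_pickle=True).item() for i in(0,1)]
t,s=cam("top"),cam("scene")
b=[570,6.5,104]
nb=[proj(v,b)[0] for v in W]
ms=[mask(v,'blue',n,60) for v,n in zip(W,nb)]
print([m.sum() for m in ms],[cv2.moments(m,True)['m10']/m.sum() for m in ms],nb)
p,c=fit(W,ms,[*b,0],(64,16,32));print("blue wrist",p,c)
sm=mask(s,'blue',proj(s,b)[0],30);p2,c2=fit(W+[s],ms+[sm],[*b,0],(64,16,32));print("blue w+scene",p2,c2)
ax=p[:2]
# rim centre: triangulate the two green marks (z free)
G=[]
for v,n in zip(W,nb):
    k,l,st,ce=cv2.connectedComponentsWithStats(mask(v,'green',n,90))
    G.append([ (tuple(ce[i].round(1)),int(st[i,4])) for i in range(1,k) if st[i,4]>15])
print(G)
for k in (0,1):
    uv=[np.array(sorted(g,key=lambda q:-q[1])[:2],dtype=object) for g in G]
    uv=[sorted([q[0] for q in u])[k] for u in uv]
    r=least_squares(lambda q:np.r_[proj(W[0],q)[0]-uv[0],proj(W[1],q)[0]-uv[1]],[570,6,73])
    print("notch",r.x,r.cost,"deg",np.degrees(np.arctan2(*(r.x[:2]-ax)[::-1])))
print("bar deg",np.degrees(p[3]))
# tray
tm=[mask(v,'yellow') for v in W]
y=[cv2.minAreaRect(cv2.findNonZero(m)) for m in tm];print(y)
print("tray wrist",fit(W,tm,[528,-279,14,0],(170,170,16)))
E
```

```text
[np.uint64(1364), np.uint64(1635)] [np.float64(318.3467741935484), np.float64(258.165749235474)] [array([318.38593867, 124.69371979]), array([255.22156178,  89.09688262])]
blue wrist [ 5.72808710e+02  5.73935589e+00  9.42843589e+01 -1.12016124e-01] 0.30164008304336964
blue w+scene [ 5.72754530e+02  6.39814243e+00  9.85048626e+01 -1.43013699e-01] 2.4778651097672215
[[((np.float64(262.4), np.float64(98.0)), 95), ((np.float64(372.5), np.float64(156.6)), 94)], [((np.float64(208.8), np.float64(69.6)), 84), ((np.float64(317.7), np.float64(123.3)), 100)]]
notch [545.75372726 -44.38100476  73.34423434] 0.0007272162278664654 deg -118.3601841758421
notch [600.39041312  57.27788861  73.29321041] 0.0035742058605175296 deg 61.84579644513617
bar deg -6.418051168295461
[((335.89056396484375, 221.369873046875), (627.5230712890625, 322.286865234375), 8.447527885437012), ((331.436767578125, 217.2012481689453), (636.0322875976562, 324.7183837890625), 9.508085250854492)]
tray wrist (array([ 5.28034406e+02, -2.86507224e+02,  1.22587354e+01, -2.25939229e-02]), np.float64(0.22842508607484455))
```

View pics/w1.png

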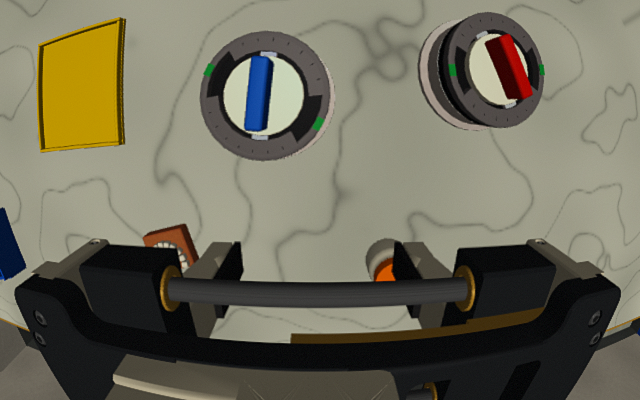

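The second view shows the bar at (259,92), the notches at (209,70) and (318,123), and the tray at (82,85). The notch height triangulates to 73 mm, as stated. The bar-top height still needs a cleaner check, using only its bright top face.

```bash
python3 - <<'E'
from h import *
W=[np.load(f"w{i}.npy",allow_pickle=True).item() for i in(0,1)]
C=[]
for v in W:
    n=proj(v,[572.8,6,104])[0]
    m=mask(v,'blue',n,60); V=v['im'].max(2)
    th,_=cv2.threshold(V[m>0].reshape(-1,1),0,255,cv2.THRESH_OTSU)
    mt=m&(V>th)
    k,l,st,ce=cv2.connectedComponentsWithStats(mt.astype(np.uint8)); i=1+st[1:,4].argmax()
    r=cv2.minAreaRect(cv2.findNonZero((l==i).astype(np.uint8)));print(th,m.sum(),st[i,4],ce[i],r)
    C.append((ce[i],(l==i)))
    print(np.percentile(V[m>0],[5,25,50,75,95]))
r=least_squares(lambda q:np.r_[proj(W[0],q)[0]-C[0][0],proj(W[1],q)[0]-C[1][0]],[570,6,100]);print("top face centre",r.x,r.cost)
print("topface fit",fit(W,[c[1] for c in C],[572.8,6,104,-.1],(64,16,.1)))
print(bot.solve_ik([573,6.3,80],quat(np.pi-.112)),bot.solve_ik([573,6.3,80],quat(np.pi-.112+1.2)))
for y in (0,np.pi/2,-np.pi/2,np.pi): print(y,bot.solve_ik([528,-282,30],quat(y)))
E
```

```text
142.0 1364 1050 [318.35809524 127.47619048] ((318.1461486816406, 127.83078002929688), (14.884167671203613, 72.31224822998047), 7.125016689300537)
[114. 146. 161. 164. 168.]
105.0 1635 1270 [255.78503937  92.86220472] ((255.7136993408203, 92.96986389160156), (17.430015563964844, 75.05899047851562), 6.009005546569824)
[ 46.  118.5 158.  163.  168. ]
top face centre [572.69587721   6.36223833 100.413017  ] 0.0974395580187118
topface fit (array([ 5.72577305e+02,  4.36714716e+00,  8.85443022e+01, -1.14699171e-01]), np.float64(0.5652248182169313))
[ 0.352291    0.33031831 -0.40163797  0.         -0.83884005 -2.03508733] [ 0.352291    0.33031831 -0.40163797  0.         -0.83884005 -0.83508733]
0 [-0.16437355  0.42815915 -0.38898169  0.         -0.75365548  1.73516987]
1.5707963267948966 [-0.16437355  0.42815915 -0.38898169  0.         -0.75365548 -2.97721911]
-1.5707963267948966 [-0.16437355  0.42815915 -0.38898169  0.         -0.75365548  0.16437355]
3.141592653589793 [-0.16437355  0.42815915 -0.38898169  0.         -0.75365548 -1.40642278]
```

```bash
python3 - <<'E'
from h import *
def st(l):
    s=bot.read_state();print(l,round(s['t'],2),s['tcp_pos'].round(1),np.round(s['contact_force'],1),np.round(s['moment'],2),round(s['width'],1),np.round(s['finger_force'],1))
q=quat(np.pi-.112)
bot.move_gripper(44,30)
bot.move_ptp([572.9,6.3,160],q); st("above")
bot.line_to([572.9,6.3,82],100); st("down")
bot.move_gripper(10,35); st("grip")
j=np.array(bot.read_state()['joint_pos'])
for d in (20,40,60,68.3):
    k=j.copy();k[5]+=np.radians(d);bot.move_joints(k);st(d)
v=cam("wrist");cv2.imwrite("pics/tw.png",v['im'][:,:,::-1])
t=cam("top");cv2.imwrite("pics/top1.png",cv2.resize(t['im'][130:260,150:350,::-1],None,fx=3,fy=3,interpolation=cv2.INTER_CUBIC))
E
```

```text
above 4.72 [572.7   6.  160.5] [ 0.4  0.7 -0.3] [-0.01 -0.07  0.02] 44.0 0.0
down 5.65 [573.5   6.4  82.5] [-0.9 -0.8  0.7] [-0.04 -0.   -0.02] 43.8 0.0
grip 6.22 [573.    6.3  82.3] [-1.3  1.1  3.1] [0.22 0.28 0.01] 15.9 35.0
20 6.65 [573.1   6.3  82.3] [0.  0.4 1. ] [-0.   -0.    0.06] 15.6 35.0
40 7.08 [573.1   6.3  82.3] [ 0.5 -0.1  1. ] [-0.03 -0.05  0.02] 15.6 35.0
60 7.5 [573.    6.3  82.3] [0.9 0.1 0.2] [ 0.03 -0.01  0.01] 15.7 35.0
68.3 7.77 [573.    6.4  82.3] [-0.   0.4  1. ] [0.07 0.11 0.09] 15.6 35.0
```

View pics/tw.png

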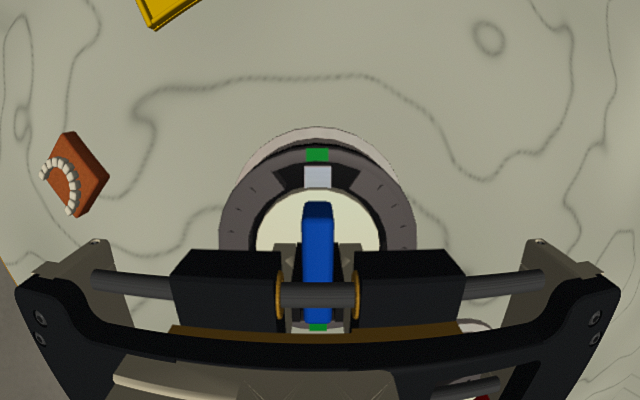

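The lug (white) stands centred in the green notch at (318,175) and the bar is firmly gripped. Next I'll lift, carry, and look before lowering.

```bash
python3 - <<'E'
from h import *
def st(l):
    s=bot.read_state();print(l,round(s['t'],2),s['tcp_pos'].round(1),np.round(s['contact_force'],1),round(s['width'],1),np.round(s['finger_force'],1));return s
x,y=bot.read_state()['tcp_pos'][:2]
for z in (87,95,110): bot.line_to([x,y,z],40); st(z)
bot.line_to([x,y,190],120); st("lifted")
bot.move_ptp([528,-282,190],quat(np.pi)); st("over tray"); bot.pause(.3)
V=[cam("wrist"),cam("top"),cam("scene")]
cv2.imwrite("pics/lift.png",V[0]['im'][:,:,::-1])
bot.line_to([528,-282,110],120); bot.pause(.3); s=st("low")
t=cam("top");cv2.imwrite("pics/low.png",cv2.resize(t['im'][100:300,340:540,::-1],(600,600)))
E
```

```text
87 8.13 [573.1   6.3  87.2] [-0.6  0.4 -1.9] 15.8 35.0
95 8.48 [573.2   6.4  95.4] [ 0.5  0.3 -1.8] 15.8 35.0
110 9.01 [573.1   6.4 110.3] [ 0.1  0.9 -1.5] 15.8 35.0
lifted 9.82 [572.4   6.3 189.2] [ 0.2 -0.1 -1.8] 15.7 35.0
over tray 10.95 [ 528.3 -281.3  189.7] [ 0.1  0.5 -1.1] 16.1 35.0
low 12.52 [ 528.3 -282.1  110.6] [-0.3  0.2 -1.6] 15.5 35.0
```

View pics/lift.png

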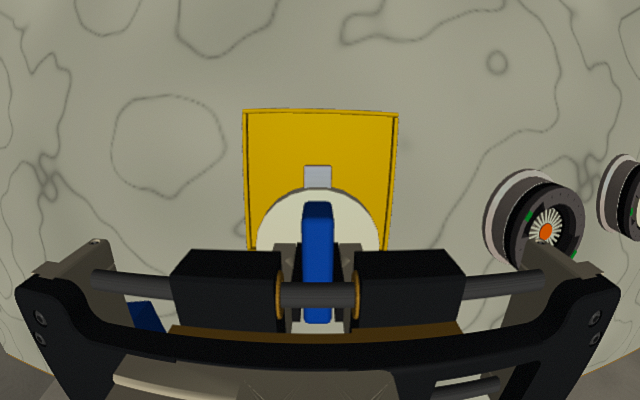

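The cover is in hand and the pot is open with the filter visible at (545,230). The tray's near edge runs from (243,112) to (398,114), centred laterally under the gripper. I'll check that edge, then lower until contact.

```bash
python3 - <<'E'
from h import *
def st(l):
    s=bot.read_state();print(l,round(s['t'],2),s['tcp_pos'].round(1),np.round(s['contact_force'],1),round(s['width'],1));return s
v=dict(n="wrist",c=bot.get_calibration("wrist"));T=np.eye(4);T[:3,:3]=Ro.from_quat(quat(np.pi)).as_matrix();T[:3,3]=[528.3,-281.3,189.7]
v['V']=np.linalg.inv(T@v['c']['T_tool_cam'])
a,b=ray_z(v,[243,110],16),ray_z(v,[398,112],16);print(a,b)
c=np.array([(a[0]+b[0])/2+85,(a[1]+b[1])/2]);print("centre",c)
if np.abs(c-[528,-282]).max()>20: raise SystemExit("check")
bot.line_to([*c,110],60); f0=bot.read_state()['contact_force'][2]
bot.line_to([*c,36],60); st("near")
z=36
while z>24:
    z-=.7; bot.line_to([*c,z],15)
    if bot.read_state()['contact_force'][2]>f0+3: break
bot.pause(.2); st(f"contact {z:.1f}")
bot.move_gripper(24); bot.pause(.2); st("released")
bot.move_gripper(40); bot.line_to([*c,120],80)
bot.line_to([c[0]+75,c[1],200],200); st("clear"); bot.pause(.2)
w=cam("wrist");cv2.imwrite("pics/end.png",w['im'][:,:,::-1])
E
```

```text
[ 444.01245509 -361.16973384] [ 445.71357277 -194.36501944]
centre [ 529.86301393 -277.76737664]
near 14.2 [ 530.2 -277.8   36.5] [ 0.4  0.1 -2. ] 15.8
contact 26.9 17.65 [ 529.9 -277.8   27.3] [-1.7  1.8  6.2] 15.8
released 18.28 [ 529.9 -277.8   26.8] [ 0.5 -0.2  0.6] 23.9
clear 20.85 [ 603.8 -277.4  198.6] [-0.7 -0.5  0.6] 39.9
```

View pics/end.png

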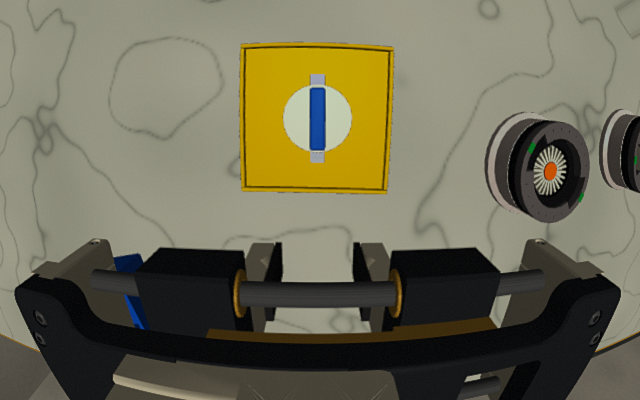

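The cover lies flat, handle up, at (317,118) in the middle of the tray, and the gripper is clear.

```bash
python3 -c "
from plant import bot
print(bot.close_job())"
```

```text
the job is handed in; nothing more can be done
None
```

The blue-handled cover was twisted open, lifted straight off and laid flat, handle up, in the middle of the yellow tray; the red-handled pot was not touched, and the job was handed in at about 21 s.

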